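# Lay out steel blanks by length on the firebricks

## Task

Lay the four flat steel blanks out on the row of firebricks in order of length, one blank to each brick: the longest on the brick next to the round steel pot, then the next longest, and so on to the shortest on the brick farthest from the pot. Each blank should lie flat along its brick, centred on it, either end forward; let go of them all when done.

Things in the scene. Friction and masses are not known exactly. Their poses are not given: they have to be found in the camera images.
- blank_a_mid (a point): centre of a loose flat steel blank, 145 mm long (along its x), 24 mm wide (y), 14 mm thick (z), 0.38 kg; the last 12 mm at its +x end are narrowed to 14 mm wide, with a bluish band beside it and a dark punched dot at the other end. The point is at mid-length, mid-width, half-way up (7 mm above its underside). It starts flat on the bench.
- blank_b_mid (a point): centre of a loose flat steel blank, 120 mm long (along its x), 24 mm wide (y), 14 mm thick (z), 0.32 kg; the last 12 mm at its +x end are narrowed to 14 mm wide, with a bluish band beside it and a dark punched dot at the other end. The point is at mid-length, mid-width, half-way up (7 mm above its underside). It starts flat on the bench.
- blank_c_mid (a point): centre of a loose flat steel blank, 95 mm long (along its x), 24 mm wide (y), 14 mm thick (z), 0.25 kg; the last 12 mm at its +x end are narrowed to 14 mm wide, with a bluish band beside it and a dark punched dot at the other end. The point is at mid-length, mid-width, half-way up (7 mm above its underside). It starts flat on the bench.
- blank_d_mid (a point): centre of a loose flat steel blank, 70 mm long (along its x), 24 mm wide (y), 14 mm thick (z), 0.18 kg; the last 12 mm at its +x end are narrowed to 14 mm wide, with a bluish band beside it and a dark punched dot at the other end. The point is at mid-length, mid-width, half-way up (7 mm above its underside). It starts flat on the bench.
- brick1_top (a point): centre of the top face of a fixed pale buff firebrick, 90 mm long (x), 44 mm wide (y), 20 mm high: number 1 of a straight row of four identical ones lying side by side about 75 mm apart (number 1 at the robot's right, -y, number 4 at its left). Its x axis runs along the brick, z up.
- brick2_top (a point): centre of the top face of a fixed pale buff firebrick, 90 mm long (x), 44 mm wide (y), 20 mm high: number 2 of a straight row of four identical ones lying side by side about 75 mm apart (number 1 at the robot's right, -y, number 4 at its left). Its x axis runs along the brick, z up.
- brick3_top (a point): centre of the top face of a fixed pale buff firebrick, 90 mm long (x), 44 mm wide (y), 20 mm high: number 3 of a straight row of four identical ones lying side by side about 75 mm apart (number 1 at the robot's right, -y, number 4 at its left). Its x axis runs along the brick, z up.
- brick4_top (a point): centre of the top face of a fixed pale buff firebrick, 90 mm long (x), 44 mm wide (y), 20 mm high: number 4 of a straight row of four identical ones lying side by side about 75 mm apart (number 1 at the robot's right, -y, number 4 at its left). Its x axis runs along the brick, z up.
- pot: fixed round open steel pot, 80 mm across and 90 mm high, standing beside one end of the row of bricks (the left end or the right end; a square black iron block stands at the other end). Origin at the centre of its underside.
Not all that is in view belongs to the job. What is shaped like the part that bears brick4_top but black, blue or purple is not meant.

How it is judged:
At the end, for the whole second after the job is handed in: From the pot's end the bricks carry the 145, 120, 95 and 70 mm blanks in that order; each centre within 15 mm of its brick's centre, its length within 15 degrees of the brick's, lying flat on top (tilt under 0.1 rad, centre 3 to 11 mm above the top), at rest (((y of pot in the frame of brick2_top above 0 m and horizontal distance between blank_a_mid and brick4_top below 0.015 m and angle between the x axis of blank_a_mid and the x axis of brick4_top, either way round below 0.26 rad and z of blank_a_mid in the frame of brick4_top between 0.003 and 0.011 m and horizontal distance between blank_b_mid and brick3_top below 0.015 m and angle between the x axis of blank_b_mid and the x axis of brick3_top, either way round below 0.26 rad and z of blank_b_mid in the frame of brick3_top between 0.003 and 0.011 m and horizontal distance between blank_c_mid and brick2_top below 0.015 m and angle between the x axis of blank_c_mid and the x axis of brick2_top, either way round below 0.26 rad and z of blank_c_mid in the frame of brick2_top between 0.003 and 0.011 m and horizontal distance between blank_d_mid and brick1_top below 0.015 m and angle between the x axis of blank_d_mid and the x axis of brick1_top, either way round below 0.26 rad and z of blank_d_mid in the frame of brick1_top between 0.003 and 0.011 m) or (not (y of pot in the frame of brick2_top above 0 m) and horizontal distance between blank_a_mid and brick1_top below 0.015 m and angle between the x axis of blank_a_mid and the x axis of brick1_top, either way round below 0.26 rad and z of blank_a_mid in the frame of brick1_top between 0.003 and 0.011 m and horizontal distance between blank_b_mid and brick2_top below 0.015 m and angle between the x axis of blank_b_mid and the x axis of brick2_top, either way round below 0.26 rad and z of blank_b_mid in the frame of brick2_top between 0.003 and 0.011 m and horizontal distance between blank_c_mid and brick3_top below 0.015 m and angle between the x axis of blank_c_mid and the x axis of brick3_top, either way round below 0.26 rad and z of blank_c_mid in the frame of brick3_top between 0.003 and 0.011 m and horizontal distance between blank_d_mid and brick4_top below 0.015 m and angle between the x axis of blank_d_mid and the x axis of brick4_top, either way round below 0.26 rad and z of blank_d_mid in the frame of brick4_top between 0.003 and 0.011 m)) and linear speed of each of blank_a, blank_b, blank_c, blank_d below 0.01 m/s and angle between each of blank_a_mid, blank_b_mid, blank_c_mid, blank_d_mid's own z axis and vertical below 0.1 rad); the robot touches nothing.
It also fails if it takes over 88 s, if anything falls off the work surface, if the arm or the gripper's body presses on something with over 40 N, if the wrist force passes 120 N, or if a joint passes its speed limit or range.

## Robot

A 7-joint arm with a two-finger parallel gripper is mounted at the origin on the work surface. World frame = base frame: x ahead of the robot, y to its left, z up, the work surface at z = 0. Lengths are in m, angles in rad, forces in N, time in s.
With the tool pointing down it reaches from about 0.4 to 0.9 m from the base axis. Payload 5.6 kg.
Tool frame: the origin (TCP) lies midway between the tips of the shut fingers; the grasp point (between the pads) lies 19 mm behind it; z points along the fingers, y is the direction in which the jaws open and shut (so a half turn about z gives the same grasp; the last joint's range is limited). The gripper opens to 92 mm and grips with 3 to 60 N. Pads are 20 mm wide; open, the fingers measure 128 mm over their backs; the gripper's body (75 mm by 189 mm) begins 69 mm behind the grasp point.
Start: joints at [1.122, 0.468, -0.012, 1.603, 0.006, 1.071, -0.056], TCP at [0.257, -0.597, 0.215] pointing down, gripper open.
Joint ranges: [-2.53, 2.53], [-0.31, 2.02], [-1.57, 1.55], [0.28, 2.44], [-1.29, 4.43], [0.15, 1.84], [-2.92, 2.92]. Speed limits (rad/s): [2.57, 2.57, 3.14, 3.14, 3.14, 3.14, 3.14].

## Interface

Orientations are given as a rotation vector (axis times angle).
In Python, from bench import observe, vision, arm gives the robot as it stands.
- The arm moves only by the shell command python3 -m pendant 'ROWS' [FORCE]. ROWS is JSON, a list that holds one entry, the list of rows, each a list of 5 numbers: the shift along the tool's x, y, z normalised to -1 to 1, where 1 is 250 mm, then the turn about the tool's z normalised to -1 to 1, where 1 is 360 degrees, then the closure, from -1 (fully open) to 1 (shut). In form: [[[x, y, z, twist, grip], ...]]. A call has 1 to 12 rows; each row is the pose to reach, as a shift and turn from the pose measured when the call began, along the tool's axes at that moment, turning the shorter way round; what a row does not reach only later rows make up. A row lasts 1/10 s, in which the tool goes at most 50 mm and 8.59 degrees, less where a joint would pass 70% of its speed; a pose out of reach is approached as far as the arm can. A call with a number of a shift or a turn outside -1 to 1 is refused whole. A call with a gripper value outside its range is refused whole. The fingers move at their own pace and stop on an object; FORCE is the grip in N (left out, the last holds). Time passes only in rows, so rows that repeat a pose let the fingers close. It gives the time, the measured TCP pose, the force and the opening at its end, in the units of the state.
- observe(): the state, without advancing time (a new reading comes with each control period).
- vision.snapshot(name): name is "side" or "top" or "wrist"; returns the picture (384x512x3 uint8, blue, green, red); there is no depth.
- vision.calibration(name): a dict with "vfov" (degrees; the focal length in pixels is half the picture's height over the tangent of half this angle, whatever the lens; pixels are square), "cx", "cy" (the principal point, pixels), "world_from_camera" (4x4, takes a point from camera to world coordinates); the wrist camera has in their place "mount" (4x4, takes a point from camera to tool coordinates, whose origin is the TCP and whose axes are the flange's). Camera axes: x right, y up, looking along -z (the intrinsics and any distortion apply to the point x, -y, -z); pixel columns grow to the right and rows downward; lengths in m; the calibration is good to about 2 mm. A picture is of the moment at which its call begins: read the wrist's pose just before it. calibration takes no time and is no camera call.
- arm.close_job(): hands the job in, once; it reports no verdict.
The state is a dict: "clock": time; "qpos": joint angles; "joint_vel": joint speeds; "joint_torque": joint torques, N m; "ee_pos": TCP position; "ee_rot": TCP orientation; "ft_force": force on the tool from outside, world axes, zero at the start; "moment": the same for the moment, N m; "width": finger opening in m.
Only numpy, scipy, OpenCV 4.12 (cv2) and the standard library are available. Lean on these libraries where they do the work, as an engineer would, in place of code of your own. Each camera call takes 0.05 s, during which the arm holds its last target.

## Working session

There is one attempt and no reset: what is moved stays moved. The work goes in short steps, Python scripts to look and compute and a shell command to move; the robot and the scene stay as the last step left them, time stands still between calls to the robot, and variables do not carry over. Pictures are saved under pics/ and viewed, and the job is handed in when it is done.

```bash
ls; mkdir -p pics; python3 - <<'E'
from bench import observe, vision, arm
import cv2, numpy as np
s=observe(); print({k:np.round(v,3).tolist() for k,v in s.items()})
for n in ("side","top","wrist"):
    im=vision.snapshot(n); cv2.imwrite(f"pics/{n}0.png",im)
    c=vision.calibration(n); print(n,{k:np.round(v,4).tolist() for k,v in c.items()})
E
```

```text
pics
{'clock': 0.0, 'qpos': [1.122, 0.468, -0.012, 1.604, 0.006, 1.071, -0.056], 'joint_vel': [0.001, -0.001, 0.001, 0.0, -0.0, -0.001, 0.0], 'joint_torque': [0.0, -52.056, -0.012, -24.375, -0.057, 0.017, 0.0], 'ee_pos': [0.256, -0.597, 0.214], 'ee_rot': [-3.075, -0.633, 0.001], 'ft_force': [-0.091, -0.057, 0.417], 'moment': [-0.007, 0.004, 0.028], 'width': 0.092}
side {'vfov': 43.9888, 'cx': 258.4518, 'cy': 193.0538, 'world_from_camera': [[-0.9368, 0.1783, -0.3011, 0.2713], [-0.3495, -0.5196, 0.7796, 0.813], [-0.0174, 0.8356, 0.5491, 0.5963], [0.0, 0.0, 0.0, 1.0]]}
top {'vfov': 52.0911, 'cx': 259.9027, 'cy': 189.3692, 'world_from_camera': [[-0.009, 0.9955, -0.0939, 0.4908], [-0.9999, -0.0084, 0.0069, 0.0317], [0.0061, 0.094, 0.9956, 0.9984], [0.0, 0.0, 0.0, 1.0]]}
wrist {'vfov': 64.067, 'cx': 252.1502, 'cy': 190.8499, 'mount': [[-0.0009, 0.9618, 0.2736, 0.078], [1.0, 0.0009, 0.0001, -0.0007], [-0.0002, 0.2736, -0.9618, -0.1707], [0.0, 0.0, 0.0, 1.0]]}
```

View pics/top0.png

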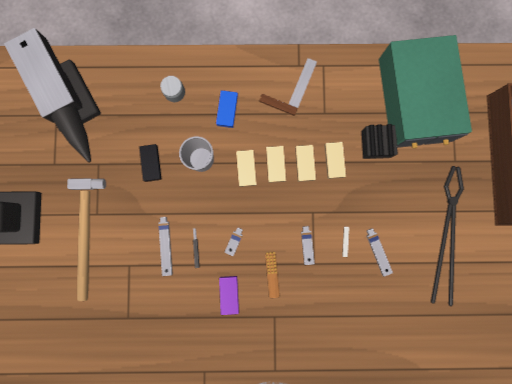

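View pics/side0.png

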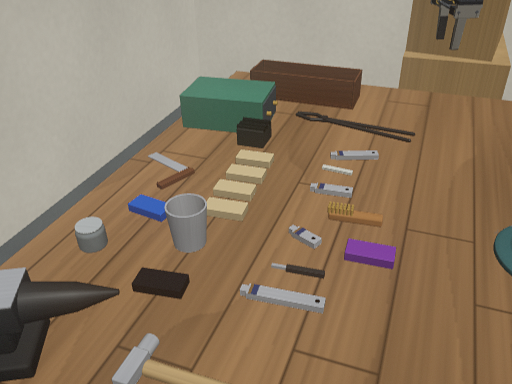

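View pics/wrist0.png

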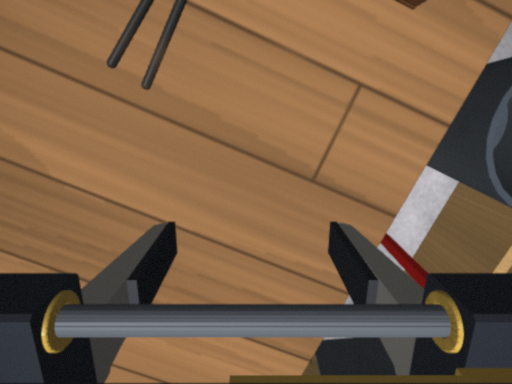

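The pot is at the left (+y) end of the row, around px (197,154) in the top view. The bricks sit at (247,168), (276,164), (306,163) and (336,160), which makes them bricks 4, 3, 2 and 1. The blanks by apparent length are A at (165,247), B at (380,253), C at (308,246) and D at (234,242). The white stick at (346,242), the file, the brush and the blue, black and purple blocks are distractors.

```bash
cat > h.py <<'E'
from bench import observe, vision, arm
import cv2, numpy as np
from scipy.spatial.transform import Rotation as R
def cam(n,s=None):
    c=vision.calibration(n)
    f=192/np.tan(np.radians(c["vfov"]/2))
    if n=="wrist":
        T=np.eye(4);T[:3,:3]=R.from_rotvec(s["ee_rot"]).as_matrix();T[:3,3]=s["ee_pos"];T=T@np.array(c["mount"])
    else: T=np.array(c["world_from_camera"])
    return f,c["cx"],c["cy"],T
def ray(C,uv,z):
    f,cx,cy,T=C
    uv=np.atleast_2d(np.asarray(uv,float))
    d=np.c_[(uv[:,0]-cx)/f,-(uv[:,1]-cy)/f,-np.ones(len(uv))]@T[:3,:3].T
    o=T[:3,3]; t=(z-o[2])/d[:,2]
    return o+t[:,None]*d
def proj(C,p):
    f,cx,cy,T=C
    q=(np.atleast_2d(p)-T[:3,3])@T[:3,:3]
    return np.c_[cx+f*q[:,0]/-q[:,2],cy-f*q[:,1]/-q[:,2]]
def blobs(mask,C,z,amin,amax):
    out=[]
    for c in cv2.findContours(mask,cv2.RETR_EXTERNAL,cv2.CHAIN_APPROX_NONE)[0]:
        a=cv2.contourArea(c)
        if not amin<a<amax: continue
        P=ray(C,c[:,0,:],z)[:,:2]*1000
        (x,y),(w,h),an=cv2.minAreaRect(P.astype(np.float32))
        if w<h: w,h=h,w; an+=90
        an=(an+90)%180-90
        m=cv2.moments(c); px=(round(m["m10"]/m["m00"]),round(m["m01"]/m["m00"]))
        out.append((px,a,round(x,1),round(y,1),round(w),round(h),round(an,1)))
    return out
def masks(im):
    H=cv2.cvtColor(im,cv2.COLOR_BGR2HSV)
    k=np.ones((3,3),np.uint8)
    # steel: red-blue difference not wood-like
    b,g,r=[im[...,i].astype(int) for i in range(3)]
    steel=((r-b<25)&(g>60)|((b-r>15)&(r>40)&(b<170))).astype(np.uint8)*255
    steel=cv2.morphologyEx(steel,cv2.MORPH_CLOSE,k)
    buff=((r>190)&(g>160)&(r-b>40)).astype(np.uint8)*255
    return steel,buff
E
python3 - <<'E'
from h import *
for n in ("top","side"):
    im=cv2.imread(f"pics/{n}0.png"); C=cam(n)
    s,b=masks(im)
    print(n,"steel");[print(q) for q in blobs(s,C,.014,120,2500)]
    print("buff");[print(q) for q in blobs(b,C,.020,200,2500)]
    cv2.imwrite(f"pics/m{n}.png",np.hstack([s,b])[:, ::1])
E
```

```text
top steel
((229, 295), 657.5, 324.1, 104.3, 92, 46, 2.6)
((379, 253), 437.5, 425.7, -267.6, 120, 28, 21.2)
((234, 242), 219.5, 455.3, 90.7, 69, 25, -22.2)
((307, 246), 324.0, 443.8, -91.8, 94, 26, 4.2)
((165, 247), 519.5, 445.2, 262.3, 144, 26, 5.3)
((20, 219), 992.0, 517.5, 632.7, 126, 86, 0.4)
((86, 184), 348.0, 600.9, 461.9, 96, 25, 89.5)
((196, 154), 892.5, 675.3, 186.2, 87, 86, -0.4)
((226, 109), 610.5, 792.6, 108.8, 95, 47, -7.9)
((172, 88), 444.5, 846.4, 248.1, 70, 55, 27.2)
((302, 83), 430.5, 860.5, -86.7, 133, 26, -23.4)
buff
((246, 168), 558.0, 638.6, 59.7, 89, 44, 4.5)
((276, 164), 561.5, 648.3, -15.5, 89, 44, 3.3)
((305, 163), 562.0, 650.3, -90.5, 89, 44, 3.5)
((335, 160), 556.5, 657.2, -166.0, 89, 44, 3.5)
side steel
((136, 361), 1056.0, 604.1, 457.0, 94, 38, -87.2)
((283, 297), 1224.0, 444.8, 269.8, 146, 36, 4.6)
((35, 291), 1747.0, 827.9, 365.8, 214, 104, 30.6)
((370, 253), 1037.0, 324.2, 108.5, 91, 66, 3.0)
((504, 247), 517.0, 92.4, 7.3, 154, 29, 86.6)
((305, 236), 373.0, 454.0, 98.7, 79, 36, -25.1)
((91, 234), 887.0, 856.6, 232.0, 122, 56, -43.0)
((331, 189), 387.0, 442.8, -81.5, 96, 44, 4.0)
((167, 161), 238.5, 859.2, -75.0, 124, 29, -20.5)
((355, 155), 370.0, 424.2, -258.7, 121, 47, 18.7)
((508, 53), 397.5, 3.2, -1538.1, 1558, 33, 86.6)
((460, 18), 667.5, 189.3, -1741.4, 958, 228, -87.5)
buff
((226, 205), 379.0, 638.5, 61.6, 87, 40, 4.4)
((235, 186), 323.0, 648.5, -13.7, 87, 40, 3.4)
((246, 170), 265.5, 650.7, -88.7, 87, 40, 4.5)
((255, 155), 219.5, 657.3, -164.3, 87, 39, 3.3)
```

Both views agree to about 2 mm. I'll add a helper that turns a world target into tool-axis units, then go to B first.

```bash
cat >> h.py <<'E'
def go(x,y,z,yaw):
    s=observe(); M=R.from_rotvec(s["ee_rot"]).as_matrix(); p=np.array(s["ee_pos"])
    d=M.T@(np.array([x,y,z])-p)/.25
    cur=np.degrees(np.arctan2(M[1,0],M[0,0]))
    dy=(yaw-cur+90)%180-90
    return dict(t=round(s["clock"],2),pos=p.round(4).tolist(),yaw=round(cur,1),shift=d.round(4).tolist(),twist=round(-dy/360,4),rows=round(max(np.linalg.norm(d)*250/50,abs(dy)/8.59),1),tilt=round(float(np.degrees(np.arccos(-M[2,2]))),2),w=round(s["width"],4))
E
python3 -c "
from h import *
print(go(.4255,-.2665,.10,20.5))
C=cam('top'); print(ray(C,(197,153),.09))"
```

```text
{'t': 0.15, 'pos': [0.2564, -0.5968, 0.2139], 'yaw': np.float64(23.2), 'shift': [1.1432, -0.9464, 0.4566], 'twist': np.float64(0.0076), 'rows': np.float64(7.8), 'tilt': 0.08, 'w': 0.0922}
[[0.66324064 0.17189223 0.09      ]]
```

```bash
python3 -m pendant '[[[1,-0.946,0.3,0.0076,-0.3],[1,-0.946,0.3,0.0076,-0.3],[1,-0.946,0.3,0.0076,-0.3],[1,-0.946,0.3,0.0076,-0.3],[1,-0.946,0.3,0.0076,-0.3],[1,-0.946,0.3,0.0076,-0.3],[1,-0.946,0.3,0.0076,-0.3],[1,-0.946,0.3,0.0076,-0.3],[1,-0.946,0.3,0.0076,-0.3]]]' 40; python3 - <<'E'
from h import *
s=observe(); im=vision.snapshot("wrist"); cv2.imwrite("pics/w1.png",im)
print(go(.4255,-.2665,.003,20.5))
st,b=masks(im);[print(q) for q in blobs(st,cam("wrist",s),.014,500,30000)]
E
```

```text
clock: 1.05
ee_pos: [0.393, -0.2796, 0.1389]
ee_rot: [-3.089, -0.564, 0.001]
ft_force: [-1.1, 0.0, -0.4]
width: 0.06
{'t': 1.1, 'pos': [0.3926, -0.2812, 0.1392], 'yaw': np.float64(20.5), 'shift': [0.1441, -0.0086, 0.5448], 'twist': np.float64(0.0001), 'rows': np.float64(2.8), 'tilt': 0.06, 'w': 0.0596}
((259, 326), 7196.5, 213.4, -345.9, 307, 89, -69.3)
((161, 269), 1870.0, 276.2, -218.3, 106, 49, 7.1)
((350, 262), 2407.5, 417.4, -399.9, 245, 95, -1.5)
((254, 156), 2430.5, 418.0, -271.4, 99, 24, 20.1)
((184, 90), 985.5, 453.7, -188.7, 73, 12, -4.7)
((78, 61), 3301.5, 446.3, -92.7, 96, 31, 4.6)
```

View pics/w1.png

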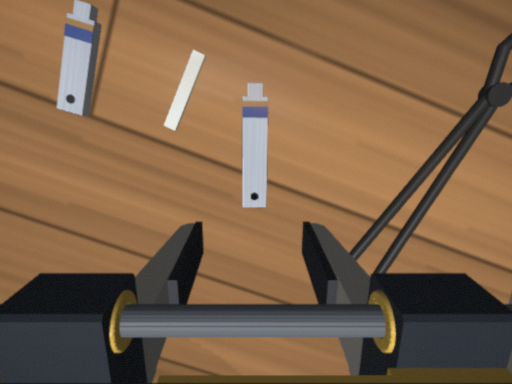

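B lies straight ahead, from (255,83) to (254,207) in the wrist view, and lines up between the fingers. I'll cross-check its centre and C's from the end pixels.

```bash
python3 - <<'E'
from h import *
s=observe(); C=cam("wrist",s)
for a,b in (((255,83),(254.5,207)),((83,2),(70,113))):
    P=ray(C,[a,b],.014); d=P[0]-P[1]; print(P.mean(0).round(4),np.linalg.norm(d).round(4),np.degrees(np.arctan2(d[1],d[0])).round(1))
E
```

```text
[ 0.4272 -0.2701  0.014 ] 0.1193 20.4
[ 0.4453 -0.0927  0.014 ] 0.0955 4.6
```

```bash
python3 -m pendant '[[[0.1455,-0.002,0.2,0,-0.3],[0.1455,-0.002,0.4,0,-0.3],[0.1455,-0.002,0.5,0,-0.3],[0.1455,-0.002,0.545,0,-0.3],[0.1455,-0.002,0.545,0,-0.3],[0.1455,-0.002,0.545,0,0.8],[0.1455,-0.002,0.545,0,0.8],[0.1455,-0.002,0.545,0,0.8],[0.1455,-0.002,0.545,0,0.8],[0.1455,-0.002,0.545,0,0.8]]]' 40; python3 -c "
from h import *
print(go(.6485,-.0145,.12,3.4))"
```

```text
clock: 2.1
ee_pos: [0.4267, -0.2684, 0.0034]
ee_rot: [3.091, 0.559, 0.0]
ft_force: [-0.8, 0.1, 3.4]
width: 0.0236
{'t': 2.1, 'pos': [0.4267, -0.2684, 0.0034], 'yaw': np.float64(20.5), 'shift': [1.187, -0.6402, -0.4662], 'twist': np.float64(0.0475), 'rows': np.float64(7.1), 'tilt': 0.01, 'w': 0.0236}
```

Gripped: the opening is 23.6 mm. Now I'll lift and carry it to brick 3.

```bash
python3 -m pendant '[[[0,0,-0.2,0,0.8],[0,0,-0.4,0,0.8],[0.15,-0.08,-0.46,0,0.8],[0.3,-0.16,-0.46,0.01,0.8],[0.46,-0.25,-0.46,0.025,0.8],[0.62,-0.35,-0.46,0.0475,0.8],[0.78,-0.45,-0.46,0.0475,0.8],[0.94,-0.54,-0.46,0.0475,0.8],[1,-0.64,-0.46,0.0475,0.8],[1,-0.64,-0.46,0.0475,0.8],[1,-0.64,-0.46,0.0475,0.8]]]' 40; python3 -c "
from h import *
print(go(.6485,-.0145,.0245,3.4))"
```

```text
clock: 3.2
ee_pos: [0.6038, -0.0302, 0.1176]
ee_rot: [3.14, 0.097, -0.003]
ft_force: [-0.9, -0.5, -2.6]
width: 0.0234
{'t': 3.2, 'pos': [0.6038, -0.0302, 0.1176], 'yaw': np.float64(3.5), 'shift': [0.1829, -0.0516, 0.3718], 'twist': np.float64(0.0004), 'rows': np.float64(2.1), 'tilt': 0.12, 'w': 0.0234}
```

```bash
python3 -m pendant '[[[0.183,-0.0516,0.1,0,0.8],[0.183,-0.0516,0.2,0,0.8],[0.183,-0.0516,0.3,0,0.8],[0.183,-0.0516,0.35,0,0.8],[0.183,-0.0516,0.372,0,0.8],[0.183,-0.0516,0.372,0,0.8],[0.183,-0.0516,0.372,0,0.8]]]' 40; python3 -c "
from h import *
print(go(.6485,-.0145,.0245,3.4)); print(observe()['ft_force'])"
```

```text
clock: 3.9
ee_pos: [0.6493, -0.0153, 0.0255]
ee_rot: [3.14, 0.095, 0.0]
ft_force: [0.6, 0.2, -2.8]
width: 0.0236
{'t': 3.9, 'pos': [0.6493, -0.0153, 0.0255], 'yaw': np.float64(3.5), 'shift': [-0.0029, -0.0034, 0.0041], 'twist': np.float64(0.0002), 'rows': np.float64(0.0), 'tilt': 0.03, 'w': 0.0236}
[ 0.59308278  0.24308557 -2.77845031]
```

```bash
python3 -m pendant '[[[-0.003,-0.003,0.007,0,0.8],[-0.003,-0.003,0.008,0,0.8],[-0.003,-0.003,0.008,0,0.8],[-0.003,-0.003,0.008,0,-0.05],[-0.003,-0.003,0.008,0,-0.05],[-0.003,-0.003,0.008,0,-0.05],[-0.003,-0.003,-0.1,0,-0.05],[-0.003,-0.003,-0.3,0,-0.05],[-0.003,-0.003,-0.4,0,-0.05],[-0.003,-0.003,-0.4,0,-0.05]]]' 40; python3 - <<'E'
from h import *
for n in ("top","side"):
    im=vision.snapshot(n); cv2.imwrite(f"pics/{n}1.png",im)
    print(n);[print(q) for q in blobs(masks(im)[0],cam(n),.034,120,2500) if 300<q[2]<750 and abs(q[3])<320]
print(go(.4445,-.092,.003,4.5))
E
```

```text
clock: 4.9
ee_pos: [0.6518, -0.0144, 0.1307]
ee_rot: [3.139, 0.095, 0.014]
ft_force: [0.0, -0.4, -0.5]
width: 0.0481
top
((228, 295), 653.5, 327.4, 102.8, 90, 44, 2.5)
((234, 242), 217.0, 456.0, 89.1, 67, 23, -23.5)
((165, 247), 518.5, 446.0, 257.6, 141, 25, 5.3)
((196, 154), 890.5, 671.5, 183.0, 86, 85, -0.4)
side
((283, 297), 1223.0, 438.8, 288.4, 141, 35, 4.6)
((370, 253), 1043.0, 322.4, 132.7, 87, 64, 3.0)
((305, 236), 373.0, 447.8, 123.3, 76, 35, -25.1)
((331, 189), 386.0, 437.0, -50.8, 92, 42, 4.1)
((236, 183), 489.5, 644.7, -7.3, 126, 44, 2.2)
{'t': 5.0, 'pos': [0.6486, -0.0146, 0.1261], 'yaw': np.float64(3.5), 'shift': [-0.8343, 0.2591, 0.4916], 'twist': np.float64(-0.0029), 'rows': np.float64(5.0), 'tilt': 0.08, 'w': 0.0485}
```

View pics/side1.png

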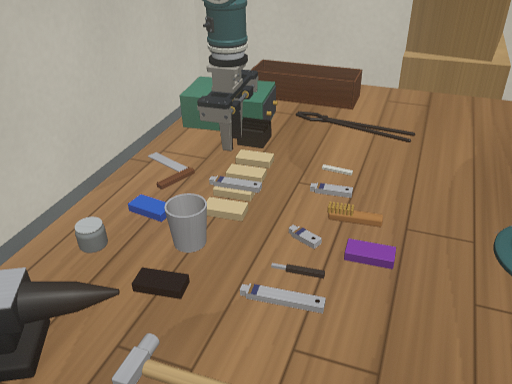

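B lies flat along brick 3, around (236,183) in the side view. Next is C.

```bash
python3 -m pendant '[[[-0.17,0.05,0,0,-0.3],[-0.33,0.1,0,0,-0.3],[-0.5,0.155,0,0,-0.3],[-0.67,0.21,0.05,-0.003,-0.3],[-0.834,0.259,0.2,-0.003,-0.3],[-0.834,0.259,0.3,-0.003,-0.3],[-0.834,0.259,0.3,-0.003,-0.3],[-0.834,0.259,0.4,-0.003,-0.3],[-0.834,0.259,0.48,-0.003,-0.3],[-0.834,0.259,0.492,-0.003,-0.3],[-0.834,0.259,0.492,-0.003,-0.3]]]' 40;  python3 -c "
from h import *
print(go(.4445,-.092,.003,4.5))"
```

```text
clock: 6.1
ee_pos: [0.445, -0.0914, 0.0028]
ee_rot: [3.139, 0.126, 0.001]
ft_force: [0.1, 0.2, 0.4]
width: 0.0597
{'t': 6.1, 'pos': [0.445, -0.0914, 0.0028], 'yaw': np.float64(4.6), 'shift': [-0.0023, 0.002, -0.0006], 'twist': np.float64(0.0003), 'rows': np.float64(0.0), 'tilt': 0.02, 'w': 0.0597}
```

```bash
python3 -m pendant '[[[0,0,0,0,0.8],[0,0,0,0,0.8],[0,0,0,0,0.8],[0,0,0,0,0.8],[0,0,-0.2,0,0.8],[0,0,-0.4,0,0.8],[0.17,0.01,-0.46,0,0.8],[0.35,0.02,-0.46,0,0.8],[0.52,0.04,-0.46,0,0.8],[0.7,0.058,-0.46,0.0025,0.8],[0.82,0.058,-0.46,0.0025,0.8],[0.82,0.058,-0.46,0.0025,0.8]]]' 40;  python3 -c "
from h import *
print(go(.6505,-.0897,.0235,3.6))"
```

```text
clock: 7.3
ee_pos: [0.6537, -0.0885, 0.1177]
ee_rot: [-3.14, -0.103, -0.005]
ft_force: [-0.1, 0.6, -0.3]
width: 0.0091
{'t': 7.3, 'pos': [0.6537, -0.0885, 0.1177], 'yaw': np.float64(3.8), 'shift': [-0.0144, 0.0041, 0.3768], 'twist': np.float64(0.0005), 'rows': np.float64(1.9), 'tilt': 0.17, 'w': 0.0091}
```

The opening is 9 mm, so C slipped out or was never gripped. I'll look before moving again.

```bash
python3 - <<'E'
from h import *
for n in ("top","side"):
    im=vision.snapshot(n); cv2.imwrite(f"pics/{n}2.png",im)
    for z in (.014,.034):
        print(n,z);[print(q) for q in blobs(masks(im)[0],cam(n),z,120,2500) if 300<q[2]<750 and abs(q[3])<320]
E
```

```text
top 0.014
((228, 295), 652.5, 324.0, 104.3, 92, 45, 2.5)
((234, 242), 217.5, 455.4, 90.8, 69, 25, -23.1)
((307, 246), 322.5, 443.8, -91.7, 94, 25, 4.2)
((165, 247), 517.5, 445.0, 262.2, 144, 26, 5.3)
((196, 154), 891.5, 675.3, 186.2, 87, 86, -0.4)
top 0.034
((228, 295), 652.5, 327.4, 102.8, 90, 44, 2.5)
((234, 242), 217.5, 456.1, 89.6, 68, 24, -23.1)
((307, 246), 322.5, 444.7, -89.2, 92, 25, 4.2)
((165, 247), 517.5, 446.0, 257.6, 141, 25, 5.3)
((196, 154), 891.5, 671.5, 183.0, 86, 85, -0.4)
side 0.014
((283, 297), 1225.0, 444.8, 269.8, 146, 36, 4.6)
((370, 253), 1034.0, 324.4, 108.4, 91, 66, 2.4)
((305, 236), 374.0, 454.1, 98.6, 78, 37, -24.2)
((331, 189), 386.0, 442.8, -81.5, 96, 44, 4.1)
((236, 183), 490.5, 658.0, -36.5, 130, 46, 2.2)
side 0.034
((283, 297), 1225.0, 438.9, 288.5, 141, 35, 4.6)
((370, 253), 1034.0, 322.6, 132.6, 88, 63, 2.4)
((305, 236), 374.0, 447.8, 123.2, 76, 35, -24.2)
((331, 189), 386.0, 437.0, -50.8, 92, 42, 4.1)
((236, 183), 490.5, 644.7, -7.3, 126, 44, 2.2)
```

View pics/top2.png

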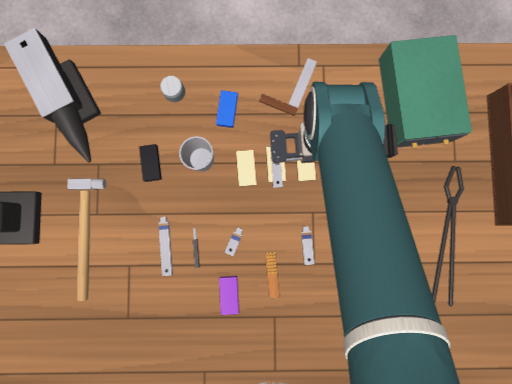

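View pics/side2.png

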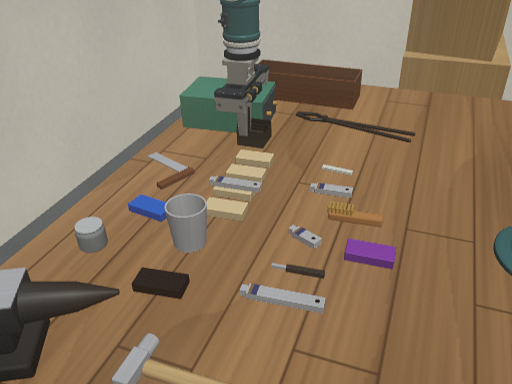

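C hasn't moved; it's still at (307,246) in the top view. I lifted before the fingers had shut, so I'll repeat with a longer close and check the opening before lifting.

```bash
 python3 -c "
from h import *
print(go(.4445,-.092,.003,4.5))"
```

```text
{'t': 7.4, 'pos': [0.6498, -0.0892, 0.1173], 'yaw': np.float64(3.7), 'shift': [-0.8196, -0.0423, 0.4582], 'twist': np.float64(-0.0022), 'rows': np.float64(4.7), 'tilt': 0.07, 'w': 0.0089}
```

```bash
python3 -m pendant '[[[-0.17,-0.01,0,0,-0.2],[-0.33,-0.02,0,0,-0.2],[-0.5,-0.03,0,0,-0.2],[-0.67,-0.042,0.05,-0.002,-0.2],[-0.82,-0.042,0.15,-0.002,-0.2],[-0.82,-0.042,0.2,-0.002,-0.2],[-0.82,-0.042,0.25,-0.002,-0.2],[-0.82,-0.042,0.4,-0.002,-0.2],[-0.82,-0.042,0.45,-0.002,-0.2],[-0.82,-0.042,0.458,-0.002,-0.2],[-0.82,-0.042,0.458,-0.002,-0.2]]]' 40; python3 -m pendant '[[[0,0,0,0,0.8],[0,0,0,0,0.8],[0,0,0,0,0.8],[0,0,0,0,0.8],[0,0,0,0,0.8],[0,0,0,0,0.8],[0,0,0,0,0.8]]]' 40;  python3 -c "
from h import *
print(go(.6505,-.0897,.12,3.6))"
```

```text
clock: 8.5
ee_pos: [0.445, -0.0919, 0.0031]
ee_rot: [-3.139, -0.122, 0.002]
ft_force: [-0.3, -0.2, 0.2]
width: 0.055
clock: 9.2
ee_pos: [0.4454, -0.0918, 0.0036]
ee_rot: [-3.139, -0.122, 0.001]
ft_force: [-1.3, 2.0, 5.7]
width: 0.0232
{'t': 9.2, 'pos': [0.4454, -0.0918, 0.0036], 'yaw': np.float64(4.5), 'shift': [0.8184, 0.0553, -0.4659], 'twist': np.float64(0.0024), 'rows': np.float64(4.7), 'tilt': 0.03, 'w': 0.0232}
```

```bash
python3 -m pendant '[[[0,0,-0.15,0,0.8],[0,0,-0.3,0,0.8],[0,0,-0.45,0,0.8],[0.17,0.01,-0.466,0,0.8],[0.35,0.02,-0.466,0,0.8],[0.52,0.04,-0.466,0,0.8],[0.7,0.055,-0.466,0.0025,0.8],[0.818,0.055,-0.466,0.0025,0.8],[0.818,0.055,-0.466,0.0025,0.8],[0.818,0.055,-0.466,0.0025,0.8]]]' 40;  python3 -c "
from h import *
print(go(.6505,-.0897,.0245,3.6))"
```

```text
clock: 10.2
ee_pos: [0.6492, -0.0894, 0.1185]
ee_rot: [-3.14, -0.098, 0.006]
ft_force: [0.2, 0.3, -2.2]
width: 0.0237
{'t': 10.2, 'pos': [0.6492, -0.0894, 0.1185], 'yaw': np.float64(3.6), 'shift': [0.0063, 0.0016, 0.376], 'twist': np.float64(-0.0), 'rows': np.float64(1.9), 'tilt': 0.21, 'w': 0.0237}
```

```bash
python3 -m pendant '[[[0.006,0.0016,0.15,0,0.8],[0.006,0.0016,0.3,0,0.8],[0.006,0.0016,0.36,0,0.8],[0.006,0.0016,0.376,0,0.8],[0.006,0.0016,0.377,0,0.8],[0.006,0.0016,0.377,0,0.8],[0.006,0.0016,0.377,0,-0.05],[0.006,0.0016,0.377,0,-0.05],[0.006,0.0016,0.377,0,-0.05],[0.006,0.0016,0.377,0,-0.05],[0.006,0.0016,0.377,0,-0.05]]]' 40;  python3 -c "
from h import *
print(go(.455,.0915,.12,-22.6))"
```

```text
clock: 11.3
ee_pos: [0.6506, -0.0896, 0.0245]
ee_rot: [-3.14, -0.098, 0.005]
ft_force: [-0.5, 0.6, 0.1]
width: 0.0482
{'t': 11.3, 'pos': [0.6506, -0.0896, 0.0245], 'yaw': np.float64(3.6), 'shift': [-0.7367, -0.7723, -0.3794], 'twist': np.float64(0.0727), 'rows': np.float64(5.7), 'tilt': 0.18, 'w': 0.0482}
```

```bash
python3 -m pendant '[[[0,0,-0.15,0,-0.2],[0,0,-0.3,0,-0.2],[0,0,-0.38,0,-0.2],[-0.12,-0.13,-0.38,0.012,-0.2],[-0.24,-0.25,-0.38,0.025,-0.2],[-0.36,-0.38,-0.38,0.04,-0.2],[-0.48,-0.5,-0.38,0.055,-0.2],[-0.6,-0.63,-0.38,0.0727,-0.2],[-0.7367,-0.7723,-0.38,0.0727,-0.2],[-0.7367,-0.7723,-0.38,0.0727,-0.2],[-0.7367,-0.7723,-0.38,0.0727,-0.2]]]' 40;  python3 - <<'E'
from h import *
s=observe(); im=vision.snapshot("wrist"); cv2.imwrite("pics/w3.png",im)
print(go(.455,.0915,.003,-22.6))
C=cam("wrist",s)
[print(q) for q in blobs(masks(im)[0],C,.014,500,30000)]
E
```

```text
clock: 12.4
ee_pos: [0.4549, 0.0922, 0.1206]
ee_rot: [3.082, -0.611, -0.004]
ft_force: [0.1, -0.9, -1.3]
width: 0.0552
{'t': 12.45, 'pos': [0.4558, 0.0913, 0.1205], 'yaw': np.float64(-22.6), 'shift': [-0.0024, 0.0002, 0.4702], 'twist': np.float64(0.0001), 'rows': np.float64(2.4), 'tilt': 0.11, 'w': 0.0552}
((435, 335), 1615.0, 213.4, -26.1, 101, 57, 67.5)
((73, 350), 4746.0, 359.0, 355.2, 108, 83, 67.5)
((505, 350), 606.5, 178.8, -89.6, 92, 22, -9.4)
((253, 330), 6420.0, 292.2, 160.8, 268, 82, 67.5)
((280, 284), 1895.0, 346.0, 107.4, 62, 47, 2.6)
((337, 271), 2028.5, 350.1, 43.7, 100, 46, -10.5)
((166, 262), 2478.0, 426.8, 194.3, 122, 54, -26.2)
((86, 237), 2474.0, 470.5, 263.2, 99, 33, 4.7)
((252, 197), 1173.0, 447.5, 96.6, 49, 24, -24.9)
((50, 16), 3090.0, 649.9, 189.3, 84, 27, 67.5)
```

View pics/w3.png

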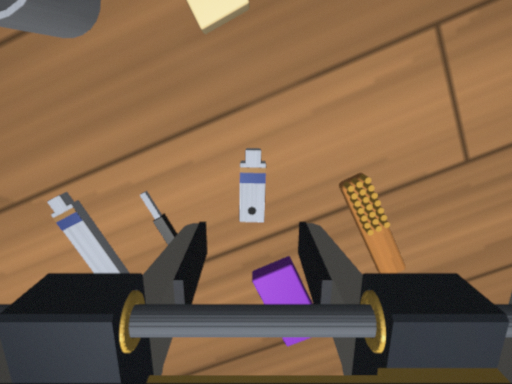

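D runs from (253,149) to (252,222) in the wrist view and is centred between the fingers. I'll descend and grip.

```bash
python3 -m pendant '[[[0,0,0.15,0,-0.2],[0,0,0.3,0,-0.2],[0,0,0.42,0,-0.2],[0,0,0.47,0,-0.2],[0,0,0.47,0,-0.2],[0,0,0.47,0,0.8],[0,0,0.47,0,0.8],[0,0,0.47,0,0.8],[0,0,0.47,0,0.8],[0,0,0.47,0,0.8],[0,0,0.47,0,0.8],[0,0,0.47,0,0.8]]]' 40;  python3 - <<'E'
from h import *
print(ray(cam("wrist",dict(ee_pos=[.4558,.0913,.1205],ee_rot=[3.082,-.611,-.004])),[(253.5,149),(252,222)],.014).mean(0))
print(go(.657,-.165,.12,3.5))
E
```

```text
clock: 13.65
ee_pos: [0.4561, 0.0914, 0.0035]
ee_rot: [-3.081, 0.615, 0.001]
ft_force: [-0.1, -0.6, 5.5]
width: 0.0237
[0.4580407  0.09096106 0.014     ]
{'t': 13.65, 'pos': [0.4561, 0.0914, 0.0035], 'yaw': np.float64(-22.6), 'shift': [1.1353, 0.6386, -0.467], 'twist': np.float64(-0.0724), 'rows': np.float64(6.9), 'tilt': 0.05, 'w': 0.0237}
```

```bash
python3 -m pendant '[[[0,0,-0.15,0,0.8],[0,0,-0.3,0,0.8],[0,0,-0.45,0,0.8],[0.16,0.09,-0.467,-0.015,0.8],[0.32,0.18,-0.467,-0.03,0.8],[0.48,0.27,-0.467,-0.045,0.8],[0.64,0.36,-0.467,-0.06,0.8],[0.8,0.45,-0.467,-0.0724,0.8],[0.95,0.55,-0.467,-0.0724,0.8],[1,0.6386,-0.467,-0.0724,0.8],[1,0.6386,-0.467,-0.0724,0.8]]]' 40;  python3 -c "
from h import *
print(go(.657,-.165,.0245,3.5))"
```

```text
clock: 14.75
ee_pos: [0.6249, -0.158, 0.1186]
ee_rot: [3.138, 0.085, -0.005]
ft_force: [-0.4, 0.1, -1.6]
width: 0.0231
{'t': 14.75, 'pos': [0.6249, -0.158, 0.1186], 'yaw': np.float64(3.1), 'shift': [0.1279, 0.0343, 0.3761], 'twist': np.float64(-0.0011), 'rows': np.float64(2.0), 'tilt': 0.21, 'w': 0.0231}
```

```bash
python3 -m pendant '[[[0.128,0.034,0.1,-0.001,0.8],[0.128,0.034,0.25,-0.001,0.8],[0.128,0.034,0.35,-0.001,0.8],[0.128,0.034,0.376,-0.001,0.8],[0.128,0.034,0.377,-0.001,0.8],[0.128,0.034,0.377,-0.001,0.8],[0.128,0.034,0.377,-0.001,0],[0.128,0.034,0.377,-0.001,0],[0.128,0.034,0.377,-0.001,0],[0.128,0.034,0.377,-0.001,0],[0.128,0.034,0.377,-0.001,0]]]' 40;  python3 -c "
from h import *
print(go(.657,-.165,.0245,3.5),observe()['ft_force'])"
```

```text
clock: 15.85
ee_pos: [0.6571, -0.165, 0.0244]
ee_rot: [3.138, 0.094, -0.004]
ft_force: [0.1, -0.6, -0.9]
width: 0.0458
{'t': 15.85, 'pos': [0.6571, -0.165, 0.0244], 'yaw': np.float64(3.4), 'shift': [-0.0006, 0.0001, -0.0003], 'twist': np.float64(-0.0001), 'rows': np.float64(0.0), 'tilt': 0.2, 'w': 0.0458} [ 0.13222138 -0.64081495 -0.92241412]
```

```bash
python3 -m pendant '[[[0,0,-0.15,0,-0.2],[0,0,-0.3,0,-0.2],[0,0,-0.4,0,-0.2],[-0.08,-0.17,-0.4,0,-0.2],[-0.16,-0.34,-0.4,0,-0.2],[-0.25,-0.5,-0.4,0,-0.2],[-0.33,-0.67,-0.4,0,-0.2],[-0.42,-0.83,-0.4,0,-0.2],[-0.5,-1,-0.4,0,-0.2],[-0.5,-1,-0.4,0,-0.2]]]' 40;  python3 -c "
from h import *
print(go(.445,.263,.12,5.2))"
```

```text
clock: 16.85
ee_pos: [0.5144, 0.0839, 0.1246]
ee_rot: [-3.139, -0.11, 0.006]
ft_force: [-0.0, -0.2, 0.6]
width: 0.0553
{'t': 16.85, 'pos': [0.5144, 0.0839, 0.1246], 'yaw': np.float64(4.0), 'shift': [-0.2265, -0.7343, 0.0197], 'twist': np.float64(-0.0033), 'rows': np.float64(3.8), 'tilt': 0.23, 'w': 0.0553}
```

```bash
python3 -m pendant '[[[-0.05,-0.17,0.01,0,-0.2],[-0.1,-0.34,0.01,0,-0.2],[-0.15,-0.5,0.01,-0.003,-0.2],[-0.2,-0.65,0.02,-0.003,-0.2],[-0.2265,-0.734,0.02,-0.003,-0.2],[-0.2265,-0.734,0.02,-0.003,-0.2],[-0.2265,-0.734,0.02,-0.003,-0.2]]]' 40;  python3 - <<'E'
from h import *
s=observe(); im=vision.snapshot("wrist"); cv2.imwrite("pics/w4.png",im)
cv2.imwrite("pics/top4.png",vision.snapshot("top"))
print(go(.445,.263,.003,5.2))
C=cam("wrist",s)
[print(q) for q in blobs(masks(im)[0],C,.014,500,30000)]
E
```

```text
clock: 17.55
ee_pos: [0.4456, 0.2623, 0.1199]
ee_rot: [3.138, 0.14, -0.006]
ft_force: [-0.0, 0.2, -1.2]
width: 0.0551
{'t': 17.65, 'pos': [0.446, 0.2612, 0.1199], 'yaw': np.float64(5.0), 'shift': [-0.0017, -0.0077, 0.4676], 'twist': np.float64(-0.0007), 'rows': np.float64(2.3), 'tilt': 0.21, 'w': 0.0554}
((73, 346), 4033.5, 239.8, 457.2, 120, 79, -84.9)
((506, 353), 505.0, 286.2, -29.5, 97, 15, 18.2)
((257, 327), 6733.0, 271.0, 247.9, 267, 86, -84.4)
((337, 271), 2032.5, 375.1, 170.6, 98, 46, 16.7)
((168, 271), 1999.5, 360.3, 341.8, 97, 45, -6.7)
((250, 194), 3079.5, 436.9, 264.0, 123, 25, 4.8)
```

View pics/w4.png

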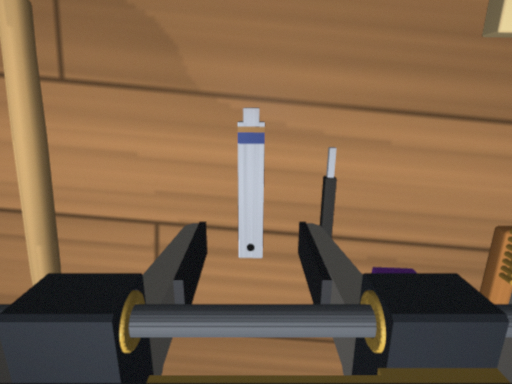

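View pics/top4.png

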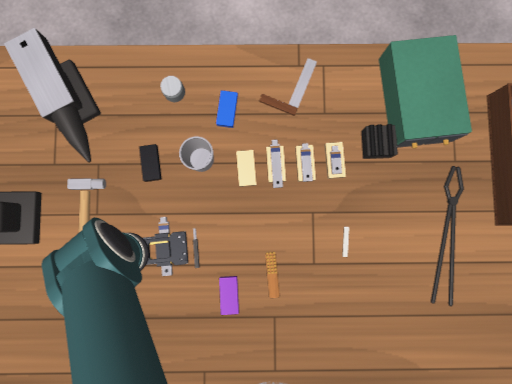

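B, C and D sit centred on bricks 3, 2 and 1, at (276,164), (306,163) and (336,160) in the top view. A is between the fingers, from (251,109) to (251,257) in the wrist view.

```bash
python3 -m pendant '[[[-0.0017,-0.0077,0.15,0,-0.2],[-0.0017,-0.0077,0.3,0,-0.2],[-0.0017,-0.0077,0.42,0,-0.2],[-0.0017,-0.0077,0.468,0,-0.2],[-0.0017,-0.0077,0.468,0,-0.2],[-0.0017,-0.0077,0.468,0,0.8],[-0.0017,-0.0077,0.468,0,0.8],[-0.0017,-0.0077,0.468,0,0.8],[-0.0017,-0.0077,0.468,0,0.8],[-0.0017,-0.0077,0.468,0,0.8],[-0.0017,-0.0077,0.468,0,0.8],[-0.0017,-0.0077,0.468,0,0.8]]]' 40;  python3 - <<'E'
from h import *
P=ray(cam("wrist",dict(ee_pos=[.446,.2612,.1199],ee_rot=[3.138,.14,-.006])),[(251,109),(251,257)],.014);print(P.mean(0),np.linalg.norm(P[0]-P[1]))
print(go(.6386,.0605,.12,4.3))
E
```

```text
clock: 18.85
ee_pos: [0.4454, 0.2633, 0.0034]
ee_rot: [-3.138, -0.136, 0.004]
ft_force: [-0.5, -0.1, 5.6]
width: 0.0237
[0.44718024 0.26327969 0.014     ] 0.14292146969566344
{'t': 18.85, 'pos': [0.4454, 0.2633, 0.0034], 'yaw': np.float64(5.0), 'shift': [0.6985, 0.8749, -0.4685], 'twist': np.float64(0.0018), 'rows': np.float64(6.1), 'tilt': 0.16, 'w': 0.0237}
```

```bash
python3 -m pendant '[[[0,0,-0.15,0,0.8],[0,0,-0.3,0,0.8],[0,0,-0.45,0,0.8],[0.0,0.1,-0.52,0,0.8],[0.1,0.25,-0.52,0,0.8],[0.2,0.4,-0.52,0,0.8],[0.32,0.55,-0.52,0,0.8],[0.44,0.7,-0.52,0.002,0.8],[0.56,0.8,-0.52,0.002,0.8],[0.6985,0.875,-0.52,0.002,0.8],[0.6985,0.875,-0.52,0.002,0.8],[0.6985,0.875,-0.52,0.002,0.8]]]' 40;  python3 -c "
from h import *
print(go(.6386,.0605,.0245,4.3))"
```

```text
clock: 20.05
ee_pos: [0.6376, 0.0598, 0.1311]
ee_rot: [-3.139, -0.114, 0.01]
ft_force: [-0.3, 1.1, -3.4]
width: 0.0237
{'t': 20.05, 'pos': [0.6376, 0.0598, 0.1311], 'yaw': np.float64(4.2), 'shift': [0.0066, -0.0025, 0.4263], 'twist': np.float64(-0.0004), 'rows': np.float64(2.1), 'tilt': 0.36, 'w': 0.0237}
```

```bash
python3 -m pendant '[[[0.0066,-0.0025,0.15,0,0.8],[0.0066,-0.0025,0.3,0,0.8],[0.0066,-0.0025,0.4,0,0.8],[0.0066,-0.0025,0.425,0,0.8],[0.0066,-0.0025,0.428,0,0.8],[0.0066,-0.0025,0.428,0,0.8],[0.0066,-0.0025,0.428,0,0],[0.0066,-0.0025,0.428,0,0],[0.0066,-0.0025,0.428,0,0],[0.0066,-0.0025,0.428,0,0],[0.0066,-0.0025,0.428,0,0]]]' 40;  python3 -c "
from h import *
print(go(.6386,.0605,.0245,4.3),observe()['ft_force'])"
```

```text
clock: 21.15
ee_pos: [0.6388, 0.0605, 0.0243]
ee_rot: [-3.139, -0.114, 0.009]
ft_force: [0.8, -0.9, 0.4]
width: 0.0461
{'t': 21.15, 'pos': [0.6388, 0.0605, 0.0243], 'yaw': np.float64(4.2), 'shift': [-0.0007, -0.0, -0.0007], 'twist': np.float64(-0.0004), 'rows': np.float64(0.0), 'tilt': 0.33, 'w': 0.0461} [ 0.79093822 -0.90463244  0.39164574]
```

Released. I'll go straight up, then back toward the robot, clear of the row, for a final look.

```bash
python3 -m pendant '[[[0,0,-0.15,0,0],[0,0,-0.3,0,0],[0,0,-0.45,0,0],[0,0,-0.55,0,0],[-0.15,-0.1,-0.6,0,0],[-0.3,-0.2,-0.6,0,0],[-0.45,-0.35,-0.6,0,0],[-0.6,-0.5,-0.6,0,0],[-0.7,-0.65,-0.6,0,0],[-0.7,-0.8,-0.6,0,0],[-0.7,-0.8,-0.6,0,0],[-0.7,-0.8,-0.6,0,0]]]' 40;  python3 - <<'E'
from h import *
for n in ("top","side"):
    im=vision.snapshot(n); cv2.imwrite(f"pics/{n}5.png",cv2.resize(im[100:300,130:400] if n=="top" else im[100:300,130:400],None,fx=2.9,fy=2.9))
    s,b=masks(im); s[:, :]=s
    print(n);[print(q) for q in blobs(s,cam(n),.034,120,2500) if 600<q[2]<700]
    # band of buff+steel hulls skipped
E
```

```text
clock: 22.35
ee_pos: [0.4504, 0.2478, 0.1755]
ee_rot: [3.139, 0.117, -0.009]
ft_force: [-0.3, -1.0, -0.8]
width: 0.0458
top
((336, 160), 220.0, 654.8, -163.8, 69, 24, 2.7)
((306, 163), 298.0, 649.4, -90.1, 95, 24, 3.3)
((276, 165), 369.0, 646.3, -15.2, 119, 23, 3.7)
((245, 169), 445.0, 636.8, 61.1, 144, 24, 4.5)
((196, 154), 891.5, 671.5, 183.0, 86, 85, -0.4)
side
```

View pics/top5.png

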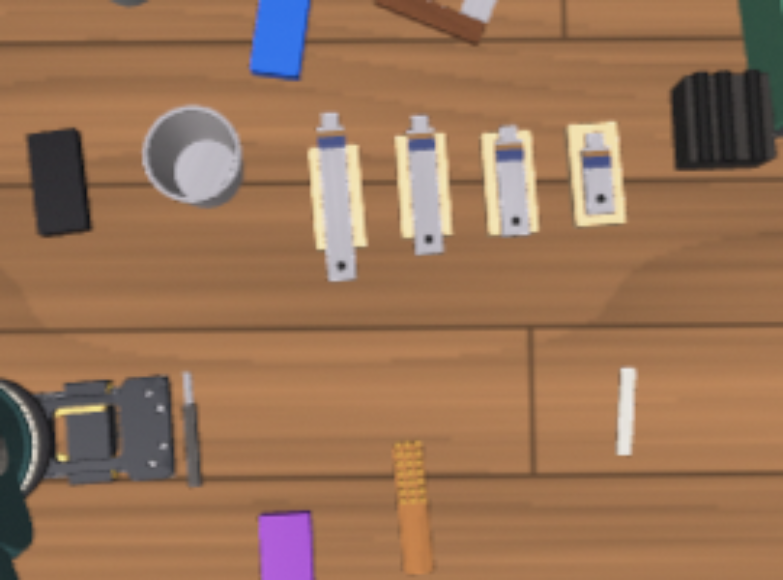

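View pics/side5.png

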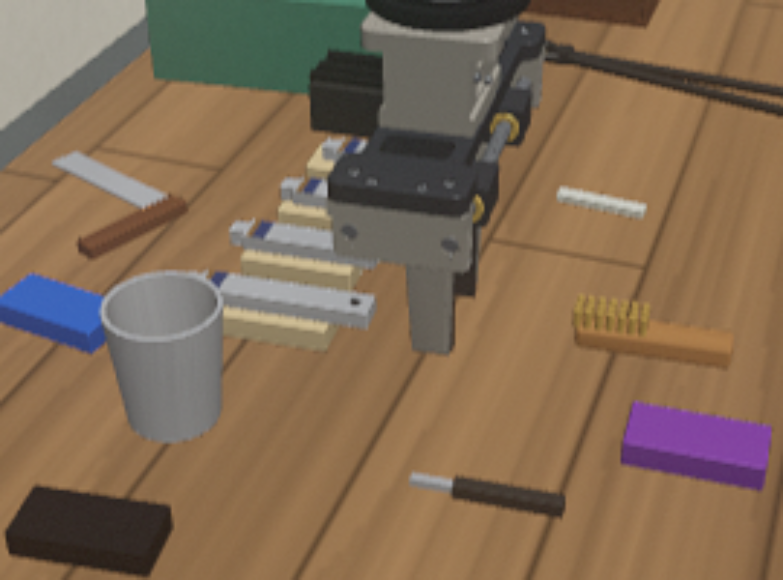

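All four blanks are within about 3 mm and 1° of their bricks and lie flat, and the gripper is clear, so I'll hand in.

```bash
python3 -c "
from h import *
s=observe();print(s['clock'],np.abs(s['joint_vel']).max(),s['ft_force']);print(arm.close_job())"
```

```text
22.45 0.014978962396451218 [-0.06859325  0.18913192  0.35084242]
the job is handed in; nothing more can be done
None
```

All four blanks are laid out on the bricks and the job is handed in, at about 22.5 s on the clock. The pot stands at the left end, so the 145 mm blank is on brick 4, the 120 mm on brick 3, the 95 mm on brick 2 and the 70 mm on brick 1.

- **Slip along the way:** My first try at the 95 mm blank lifted before the fingers had shut. The blank hadn't moved, so I went back and picked it up with a longer close.
- **Last check, top view:** Each blank was within about 3 mm and 1° of its brick's centre and direction, and the measured lengths (144, 119, 95 and 69 mm) confirm the order.
- **Last check, side view:** It shows the blanks on the bricks, the 145 mm one clearly flat. The gripper partly hid the far ones, so I got no side-view numbers.
- **Arm:** The gripper was open and clear of everything, and the force reading was near zero.

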